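Fasten the key rack with its thumbscrew down the deep sleeve

TASK

Fasten the key rack to the hall shelf: take the long thumbscrew out of the wooden block, lower it upright down the rack's tall sleeve, and by feel, pressing only lightly, turn it until its pins drop into the start of the hidden thread at the bottom. Then screw it in clockwise until its collar sits flush on the rim of the sleeve, and let go. Never force the screw, and leave the other things where they are.

Things in the scene. Friction and masses are not known exactly. Their poses are not given: they have to be found in the camera images.
- screw_grip (a point): Centre of the grip wing of the plain steel thumbscrew (loose, about 150 g), parked upright in the block. Wing 30 mm along its x, 12 mm thick along its y, 38 mm tall along z; pinch it across the 12 mm. Right under the wing a round collar, 38 mm across, 4 mm thick (underside 23 mm below this point), then a 12 mm shank.
- screw: The same thumbscrew, origin at its foot on its axis, 108 mm below the wing's centre and 85 mm below the collar's underside, z up. Two square-edged pins, 3.2 mm wide, 4 mm tall, with rounded ends, stand out there along its +x and -x (in line with the wing), 24 mm tip to tip, undersides at the origin. A half turn makes no difference.
- sleeve_mouth (a point): Centre of the rim of the fixed upright steel sleeve at the left end of the key rack: 90 mm high, 28 mm inside, 40 mm outside diameter; z up, x and y as the rack's. Pins riding on top of the thread: collar underside 13 mm above the rim. Pins dropped in the thread's start: 5 to 6 mm. Screwed home: flush.
- thread_top (a point): Point on the sleeve's axis 71.8 mm below the rim, level with the flat top of the fixed threaded insert (two starts, right-hand). Two opposite gaps in it let the pins drop, with about 7 degrees to spare either way. The gaps themselves are not measured: their line lies anywhere from 15 to 135 degrees counter-clockwise (seen from above) of this frame's x axis.
- thread_home (a point): Point on the sleeve's axis 85 mm below the rim, where the screw's foot is when home. From the dropped-in position, turning clockwise seen from above leads the screw down 4.9 mm per radian after the first few degrees, flush after 70 to 95 degrees; some 15 to 30 degrees further it clamps hard. Axial play 2 mm.
- block_hole (a point): Centre of the mouth of the hole in the fixed wooden block (80 x 80 x 92 mm high) where the thumbscrew is parked; hole 29 mm wide and 87 mm deep, the collar rests on the block's top.
- rack: The fixed anthracite key rack with sleeve and thread, which take harm above 30 N. Origin on the table under the sleeve's axis; base plate 100 mm deep reaching 295 mm to -y, panel 104 mm high along its +x edge (48 mm from the sleeve's axis) from 30 mm to -y on, with magnetic strip and two keys; press-button lamp 250 mm to -y.
- dish: Bystander: white ceramic ring dish, 72 mm across, 22 mm high, on the rack's base plate; origin under its centre.
- opener: Bystander: chrome bottle opener lying flat, 120 mm long, 6 mm thick; origin at its underside near the middle.
- lipbalm: Bystander: lip balm tube standing upright, 18 mm across, 68 mm high; origin under its centre.
- mug: Bystander: glazed mug, 80 mm across, 90 mm high; origin under its centre.
- case: Bystander: black spectacles case, 70 x 160 x 45 mm; origin under its centre.
- tape: Bystander: roll of tape lying flat, 60 mm across, 18 mm high; origin under its centre.
Mind the look-alikes: they are no part of the job. There is more than one size of the screw; the job needs the middle-sized.

How it is judged:
On the way:
1. the screw stands in the sleeve with its pins dropped into the thread's start (collar less than 8.5 mm above the rim) (z of screw_grip in the frame of sleeve_mouth below 0.0315 m and horizontal distance between screw_grip and sleeve_mouth below 0.005 m and angle between screw_grip's own z axis and vertical below 0.1 rad), for 0.2 s.
At the end, for the whole second after the job is handed in: The screw is released at rest in the sleeve, collar within 1.2 mm of the rim, upright within 0.06 rad and its wing's centre within 5 mm of the sleeve's axis (z of screw_grip in the frame of sleeve_mouth below 0.0242 m and horizontal distance between screw_grip and sleeve_mouth below 0.005 m and angle between screw_grip's own z axis and vertical below 0.06 rad and linear speed of screw below 0.02 m/s); the robot touches nothing.
It fails at once if the screw is forced: it presses on sleeve or thread with more than 30 N (contact force between screw and rack above 30 N).
It fails at once if a bystander is moved by more than 15 mm (distance of any of dish, opener, lipbalm, mug, case, tape from where it was at the start of the episode above 0.015 m).
It also fails if it takes over 72 s, if anything falls off the work surface, if the arm or the gripper's body presses on something with over 40 N, if the wrist force passes 120 N, or if a joint passes its speed limit or range.

ROBOT

A 7-joint arm with a two-finger parallel gripper is mounted at the origin on the work surface. World frame = base frame: x ahead of the robot, y to its left, z up, the work surface at z = 0. Lengths are in m, angles in rad, forces in N, time in s.
With the tool pointing down it reaches from about 0.425 to 0.95 m from the base axis. Payload 4.7 kg.
Tool frame: the origin (TCP) lies at the very end of the fingers, on their centre line; the grasp point (between the pads) lies behind it (tcp_to_grasp is the z of the grasp point in the tool frame, in m); z points along the fingers, y is the line along which they close (so a half turn about z gives the same grasp; the last joint's range is limited). The gripper opens to 87 mm and grips with 3 to 60 N. Pads are 19 mm wide; open, the fingers measure 117 mm over their backs; the gripper's body (75 mm by 190 mm) begins 51 mm behind the grasp point.
Start: joints at [1.13, 0.469, -0.049, 1.532, 0.024, 1.141, -0.082], TCP at [0.27, -0.619, 0.189] pointing down, gripper open.
Joint ranges: [-2.59, 2.59], [-0.33, 1.99], [-1.39, 1.29], [0.1, 2.45], [-1.04, 4.18], [0.21, 1.99], [-2.66, 2.66]. Speed limits (rad/s): [2.57, 2.57, 3.14, 3.14, 3.14, 3.14, 3.14].

INTERFACE

Orientations are given as a rotation vector (axis times angle).
In Python, from plant import * gives the robot as it stands.
- The arm moves only by the tool arm_command, never from a script. Its argument "deltas" is a list of rows, each a list of 5 numbers: the closure, from 0 (fully open) to 1 (shut), then the shift along the world's x, y, z in units of 30 mm (1.0 is 30 mm), then the turn about the world's z in units of 8 degrees (1.0 is 8 degrees). In form: [[hand, dx, dy, dz, spin], ...]. A call has exactly 8 rows; each row shifts and turns the commanded pose from where the row before left it; what a row does not reach is not made up. A row lasts 1/8 s, in which the tool goes at most 62.5 mm and 10.7 degrees, less where a joint would pass 70% of its speed; a pose out of reach is approached as far as the arm can. A call is refused whole if a number of a shift passes 1 or a number of a turn 1, either way. A call with a gripper value outside its range is refused whole. The fingers move at their own pace and stop on an object; "newtons" is the grip in N (left out, the last holds). Time passes only in rows, so rows that do not move let the fingers close, or fill a call up. It gives the time, the measured TCP pose, the force, the opening and the grip force at its end, in the units of the state.
- observe(): the state, without advancing time (a new reading comes with each control period).
- grab_frame(name): name is "scene" or "top"; returns a dict with "image" (384x512x3 uint8, blue, green, red), "intrinsics" (3x3 intrinsics, pixels), "k1" (the pictures are not rectified: a ray, as slopes to the right and down, at radius r is drawn at 1 + k1 r^2 times it, then the intrinsics apply), "origin" and "orientation" of the camera in the world. Camera axes: x right, y up, looking along -z (the intrinsics and any distortion apply to the point x, -y, -z); pixel columns grow to the right and rows downward; lengths in m; the calibration is good to about 2 mm. A picture is of the moment at which its call begins. There is no depth.
- finish_job(): hands the job in; it is judged then, once.
The state is a dict: "time_s": time; "joint_positions": joint angles; "joint_vel": joint speeds; "joint_torque": joint torques, N m; "tool_pos": TCP position; "ee_rot": TCP orientation; "force": force on the tool from outside, world axes, zero at the start; "torque": the same for the moment, N m; "opening": finger opening in m; "gripper_force": force on a finger pad.
Only numpy, scipy, OpenCV 4.12 (cv2) and the standard library are available. Lean on these libraries where they do the work, as an engineer would, in place of code of your own. Each camera call takes 0.05 s, during which the arm holds its last target. There are 200 camera calls.

## Working session

There is one attempt and no reset: what is moved stays moved. The work goes in short steps, Python scripts to look and compute and a tool call to move; the robot and the scene stay as the last step left them, time stands still between calls to the robot, and variables do not carry over. Pictures are saved under pics/ and viewed, at most 10 in all, crops included, and the job is handed in when it is done.

Besides the shell and the picture viewer there is one more tool, called after "Emit:" by a JSON object that holds its "method" and its "body". arm_command: Moves the arm, as the interface text tells. Its arguments: {"type":"object","properties":{"deltas":{"type":"array","items":{"type":"array","items":{"type":"number"}}},"newtons":{"type":"number"}},"required":["deltas"]}

```bash
mkdir -p pics; ls; cat > h.py <<'E'
from plant import *
import numpy as np, cv2
from scipy.spatial.transform import Rotation as R
def rot(o):
    o=np.array(o,float); return o if o.shape==(3,3) else R.from_rotvec(o).as_matrix()
def ray(f,u,v):
    K=np.array(f["intrinsics"]);k=f["k1"]
    d=np.array([(u-K[0,2])/K[0,0],(v-K[1,2])/K[1,1]]);s=d.copy()
    for _ in range(20): s=d/(1+k*(s@s))
    return np.array(f["origin"]),rot(f["orientation"])@np.array([s[0],-s[1],-1])
def onz(f,u,v,z):
    o,d=ray(f,u,v); return o+d*(z-o[2])/d[2]
def proj(f,p):
    K=np.array(f["intrinsics"]);c=rot(f["orientation"]).T@(np.array(p)-f["origin"])
    s=np.array([c[0],-c[1]])/-c[2]; s=s*(1+f["k1"]*(s@s)); return K[0,0]*s[0]+K[0,2],K[1,1]*s[1]+K[1,2]
E
python3 - <<'E'
from h import *
for n in("scene","top"):
    f=grab_frame(n);print(n,f["intrinsics"],f["k1"],f["origin"],f["orientation"])
    cv2.imwrite(f"pics/{n}0.png",cv2.resize(f["image"],(800,600),interpolation=cv2.INTER_CUBIC)); np.save(n+"0.npy",f,allow_pickle=True)
s=observe();print(s, tcp_to_grasp if 'tcp_to_grasp' in globals() else '')
E
```

```text
pics
scene [[396.32209298   0.         252.93585045]
 [  0.         396.32209298 188.36094749]
 [  0.           0.           1.        ]] -0.018537480631798407 [1.027301   0.61701829 0.8104065 ] [0.3264215  0.96948008 2.28463929]
top [[417.75547319   0.         260.85481324]
 [  0.         417.75547319 188.87488105]
 [  0.           0.           1.        ]] 0.027801006468671768 [0.44831039 0.04798171 1.1892843 ] [ 0.06306726 -0.08181385 -1.54893127]
{'time_s': 0.1, 'joint_positions': array([ 1.13009041,  0.46935139, -0.04858116,  1.53357565,  0.02411164,
        1.14104949, -0.0822663 ]), 'joint_vel': array([ 0.00126047, -0.00220332,  0.00056291, -0.00258476, -0.00098214,
       -0.00125511, -0.00085582]), 'joint_torque': array([-1.24602598e-04, -5.09170175e+01, -8.13427661e-02, -2.36828792e+01,
       -6.14291243e-02,  3.44355439e-02,  3.14395652e-05]), 'tool_pos': array([ 0.26992976, -0.61800571,  0.18791025]), 'ee_rot': array([-3.07350967e+00, -6.42031117e-01,  7.02320519e-04]), 'force': array([-0.65194332,  0.23889331,  0.04374267]), 'torque': array([ 0.00075031, -0.02089567,  0.06403275]), 'gripper_force': 0.0, 'opening': 0.0867831442591073} -0.0187
```

View pics/scene0.png

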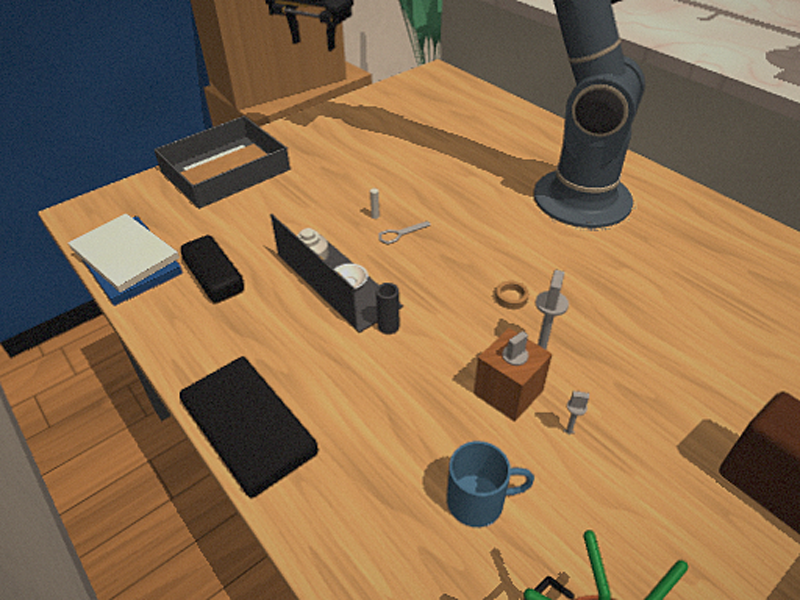

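View pics/top0.png

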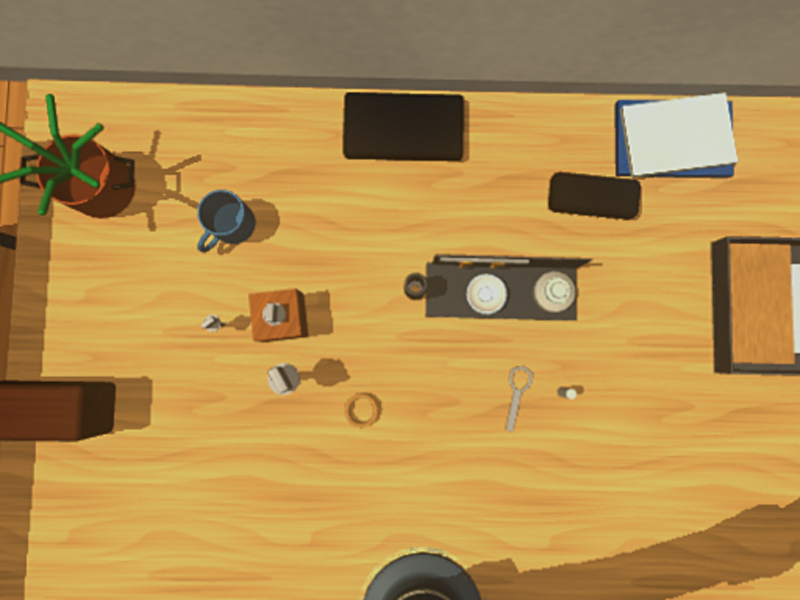

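The pictures show these candidates for the screw:
- Large one standing free: top (282,379), scene (555,290).
- One parked in the wooden block: top (275,314), scene (515,347).
- Small one standing free: top (211,322), scene (578,405).

I choose the middle-sized one in the block. The sleeve is at top (415,286), scene (388,308). Next is one close composite to check this.

```bash
python3 - <<'E'
from h import *
T=np.load("top0.npy",allow_pickle=True).item();S=np.load("scene0.npy",allow_pickle=True).item()
def c(f,u,v,w,h): return cv2.resize(f["image"][v:v+h,u:u+w],(400,300),interpolation=cv2.INTER_CUBIC)
im=np.vstack([np.hstack([c(T,150,180,56,42),c(T,246,165,48,36)]),np.hstack([c(S,296,200,72,54),c(S,220,165,56,42)])])
cv2.imwrite("pics/c1.png",im)
# rays
for n,(u,v),z in [("block c",(277,315),.092),("wing top",(274,313),.134)]: print(n,onz(T,u*.64,v*.64,z))
E
```

```text
block c [0.51209317 0.25420198 0.092     ]
wing top [0.5127826  0.25125039 0.134     ]
```

View pics/c1.png

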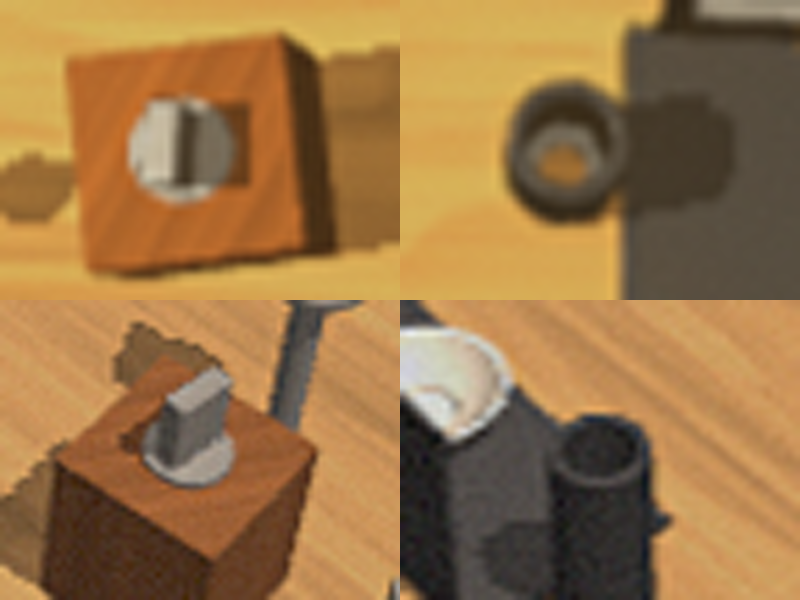

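The crop confirms it: a middle-sized screw with its collar on the block, collar centre at panel (182,150), wing line nearly along world x. The sleeve rim is at panel-2 (566,150) and panel-4 (600,452). Now to triangulate.

```bash
python3 - <<'E'
from h import *
T=np.load("top0.npy",allow_pickle=True).item();S=np.load("scene0.npy",allow_pickle=True).item()
p=lambda x,y,u,v,s:((x+.5)/s-.5+u,(y+.5)/s-.5+v)
s=400/56; s2=400/48
q=lambda n,f,px,z: print(n,np.round(onz(f,*px,z),4))
q("collar T",T,p(182,150,150,180,s),.096)
q("wingtop T",T,p(162,142,150,180,s),.134)
q("collar S",S,p(190,150,296,200,400/72),.096)
q("wingtop S",S,p(199,90,296,200,400/72),.134)
q("rim T",T,p(166,150,246,165,s2),.09)
q("rim S",S,p(200,152,220,165,s),.09)
# block top, wing top & rack base edges
for n,a,b,z in [("block",(66,60),(285,35),.092),("wing edge",(178,98),(178,185),.134)]:
    A,B=[onz(T,*p(*k,150,180,s),z) for k in(a,b)];print(n,np.round(A,4),np.round(B,4),np.degrees(np.arctan2(*(B-A)[[1,0]])))
A,B=[onz(T,u*.64,v*.64,.005) for u,v in((427,317),(577,320))];print("rack",A,B,np.degrees(np.arctan2(*(B-A)[[1,0]])))
# light wing-top mask
g=T["image"].astype(int);sat=g.max(2)-g.min(2)
m=((sat<45)&(g.min(2)>110))[190:215,160:192]; v,u=np.nonzero(m);print(m.sum())
P=np.array([onz(T,a+160,b+190,.134)[:2] for a,b in zip(u,v)]);print(P.mean(0),np.linalg.eigh(np.cov(P.T)))
# scene rim: dark-cluster ellipse
for f,(u0,v0,w) in ((T,(246,165,50)),(S,(235,172,30))):
    d=f["image"][v0:v0+40,u0:u0+w].max(2)
    print(d[4:36:2,::2] if f is T else '')
E
```

```text
collar T [0.5144 0.2593 0.096 ]
wingtop T [0.5148 0.2591 0.134 ]
collar S [0.5163 0.2603 0.096 ]
wingtop S [0.517  0.2598 0.134 ]
rim T [0.5675 0.0239 0.09  ]
rim S [0.5729 0.0238 0.09  ]
block [0.5469 0.3038 0.092 ] [0.5579 0.224  0.092 ] -82.18440072176178
wing edge [0.5305 0.2541 0.134 ] [0.4998 0.2529 0.134 ] -177.74665910803105
rack [ 0.51913623 -0.00117436  0.005     ] [ 0.51942527 -0.27404122  0.005     ] -89.93930944279262
57
[0.51173134 0.26012493] EighResult(eigenvalues=array([2.19343006e-05, 7.97801635e-05]), eigenvectors=array([[ 0.19984238, -0.97982806],
       [-0.97982806, -0.19984238]]))
[[216 215 215 215 216 215 215 215 215 214 215 215 216 180  83  81  78  75
   71  69  69  70  65  59 112]
 [215 216 216 215 216 215 215 215 215 215 215 215 217 169  84  89  88  90
   89  87  88  88  87  88 113]
 [215 215 215 215 214 216 215 216 218 218 220 219 219 172  85  90  89  88
   88  89  87  87  86  87  86]
 [216 215 216 215 215 215 216 219 163 114  99 120 189 176  86  89  88  89
   87  88  88  87  86  86  85]
 [215 216 215 215 215 215 218 148  76  64  61  67  90 115  76  77  68
[... 491 characters left out ...]
90  96 108  88  78  75  69  69  69  68
   67  67  87  88  87  86  87]
 [215 214 215 215 215 215 219 137  55  63  68  61  78 111  66  69  69  76
   81  85  88  87  86  86  86]
 [215 214 216 215 215 215 216 220 166  93  99 109 180 140  79  90  91  89
   88  88  89  87  87  89  87]
 [214 215 215 214 215 215 215 215 218 219 220 219 220 158  87  89  88  89
   89  88  88  87  87  87  87]
 [215 216 215 216 215 215 216 214 216 215 215 215 217 160  86  90  90  89
   89  88  87  88  87  88  87]
 [216 216 216 215 215 215 216 215 215 215 214 215 217 161  87  89  90  89
   88  88  87  87  87  87  88]
 [216 215 215 215 215 215 215 215 215 215 215 214 218 157  87  90  90  90
   89  88  89  89  87  87  87]]
```

Emit:
{"method": "arm_command", "body": {"deltas": [[0,0.8,1,0.3,-0.4],[0,0.8,1,0.3,-0.4],[0,0.8,1,0.3,-0.4],[0,0.8,1,0.1,-0.4],[0,0.8,1,0,-0.4],[0,0.8,1,0,-0.4],[0,0.8,1,0,-0.2],[0,0.8,1,0,0]], "newtons": 20}}

```text
time_s: 1.1
tool_pos: [0.4626, -0.3774, 0.2185]
ee_rot: [-3.14, -0.076, 0.001]
force: [0.5, -0.0, -0.6]
opening: 0.087
gripper_force: 0.0
```

Emit:
{"method": "arm_command", "body": {"deltas": [[0,0.2,1,0,0],[0,0.2,1,0,0],[0,0.2,1,0,0],[0,0.2,1,0,0],[0,0.2,1,0,0],[0,0.2,1,0,0],[0,0.2,1,0,0],[0,0.2,1,0,0]]}}

```text
time_s: 2.1
tool_pos: [0.51, -0.1375, 0.2185]
ee_rot: [-3.141, -0.077, 0.001]
force: [0.4, -0.0, 0.8]
opening: 0.0868
gripper_force: 0.0
```

Emit:
{"method": "arm_command", "body": {"deltas": [[0,0,1,0,0],[0,0,1,0,0],[0,0,1,0,0],[0,0,1,0,0],[0,0,1,0,0],[0,0,1,0,0],[0,0,1,0,0],[0,0,1,0,0]]}}

```text
time_s: 3.1
tool_pos: [0.5098, 0.1022, 0.2185]
ee_rot: [3.14, 0.076, -0.001]
force: [-0.5, -0.7, 1.1]
opening: 0.0866
gripper_force: 0.0
```

Emit:
{"method": "arm_command", "body": {"deltas": [[0.3,0.1,0.9,0,0],[0.3,0.1,0.9,0,0],[0.3,0,0.9,0,0],[0.3,0,0.9,0,0],[0.3,0,0.9,0,0],[0.3,0,0.74,-0.4,0],[0.3,0,0,-0.6,0],[0.3,0,0,0,0]]}}

```text
time_s: 4.1
tool_pos: [0.5151, 0.2564, 0.1865]
ee_rot: [3.138, 0.075, -0.006]
force: [0.4, 0.1, -0.3]
opening: 0.061
gripper_force: 0.0
```

```bash
python3 - <<'E'
from h import *
s=observe();print(s["tool_pos"],s["ee_rot"])
t=s["tool_pos"]
out=[]
for n in("top","scene"):
    f=grab_frame(n)
    u,v=map(int,proj(f,[.5155,.2595,.14])); out.append(cv2.resize(f["image"][v-37:v+38,u-37:u+38],(400,400),interpolation=cv2.INTER_CUBIC))
cv2.imwrite("pics/g1.png",np.hstack(out))
E
```

```text
[0.51509545 0.25639967 0.18650876] [ 3.13756362  0.07503231 -0.0064973 ]
```

View pics/g1.png

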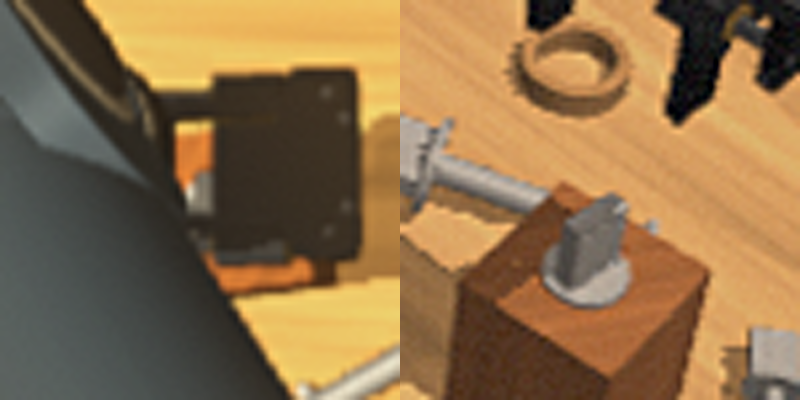

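The large look-alike standing by the block has toppled: it now lies behind the block, scene crop (425,150)-(650,225). The target screw still stands parked in the block at (590,250). I'll check the whole scene before going on.

```bash
python3 - <<'E'
from h import *
f=grab_frame("scene");cv2.imwrite("pics/s2.png",cv2.resize(f["image"],(800,600),interpolation=cv2.INTER_CUBIC))
E
```

```text
(no output)
```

View pics/s2.png

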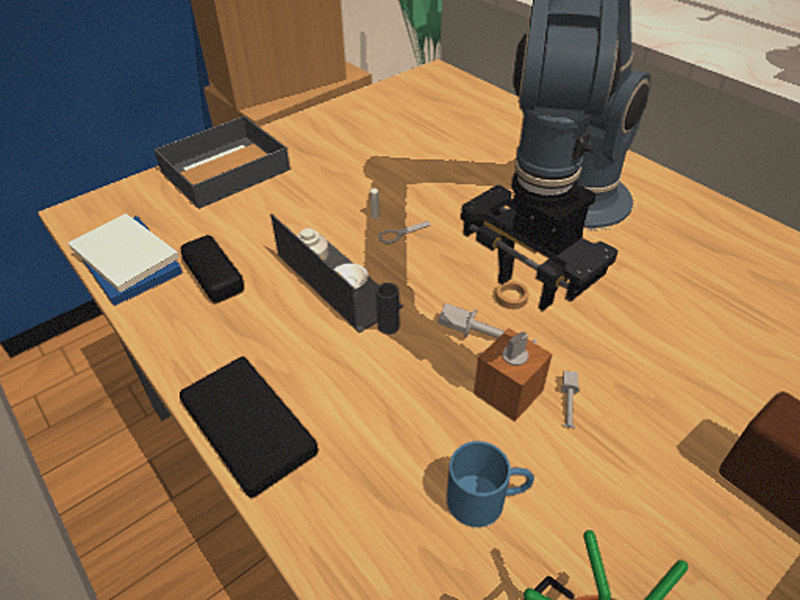

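Both spare screws had been standing loose and now lie on the table. The tape, mug and other bystanders are in place. Descending to the wing.

Emit:
{"method": "arm_command", "body": {"deltas": [[0.3,0,0.1,-0.6,0],[0.3,0,0,-0.6,0],[0.3,0,0,-0.6,0],[0.3,0,0,-0.6,0],[0.3,0,0,-0.4,0],[0.3,0,0,0,0],[0.3,0,0,0,0],[0.3,0,0,0,0]]}}

```text
time_s: 5.25
tool_pos: [0.5168, 0.262, 0.1057]
ee_rot: [-3.14, -0.076, -0.002]
force: [-0.2, -0.5, 0.3]
opening: 0.0608
gripper_force: 0.0
```

Emit:
{"method": "arm_command", "body": {"deltas": [[0.3,0,-0.08,-0.1,0],[0.3,0,0,0,0],[1,0,0,0,0],[1,0,0,0,0],[1,0,0,0,0],[1,0,0,0,0],[1,0,0,0,0],[1,0,0,0,0]], "newtons": 25}}

```text
time_s: 6.25
tool_pos: [0.5162, 0.2592, 0.1019]
ee_rot: [3.141, 0.077, 0.0]
force: [-0.2, 0.5, 1.0]
opening: 0.0088
gripper_force: 0.0
```

```bash
python3 - <<'E'
from h import *
s=observe();print(s["opening"],s["gripper_force"],s["tool_pos"])
out=[]
f=grab_frame("scene")
u,v=map(int,proj(f,[.5155,.2595,.13])); cv2.imwrite("pics/g2.png",cv2.resize(f["image"][v-45:v+45,u-60:u+60],(800,600),interpolation=cv2.INTER_CUBIC))
E
```

```text
0.008763726052915548 0.0 [0.51623012 0.25921728 0.10186238]
```

View pics/g2.png

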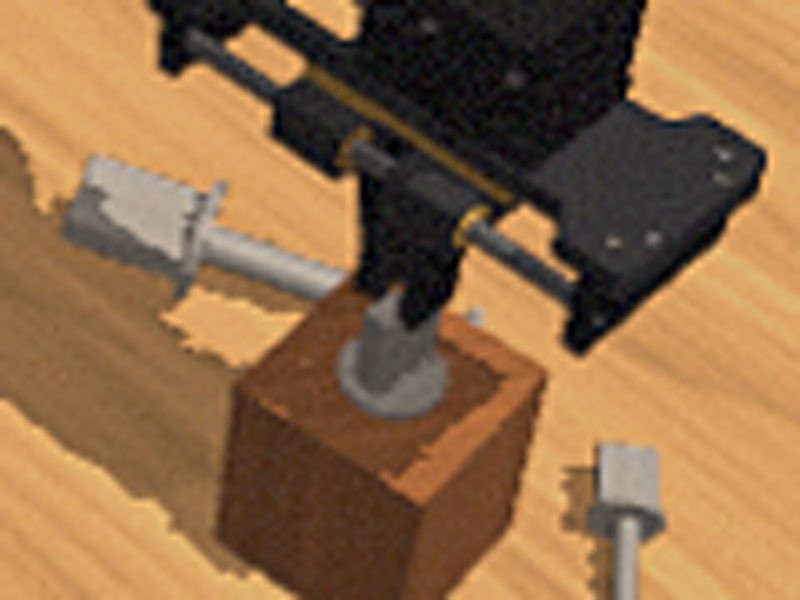

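```bash
python3 - <<'E'
from h import *
f=grab_frame("scene");u0,v0=map(int,proj(f,[.5155,.2595,.13]));u0-=60;v0-=45
for p in ([.5162,.2592,.1019],[.5155,.2595,.096],[.5155,.2595,.134],[.5012,.2592,.1019],[.4862,.2592,.1019],[.5162,.2592,.153]):
    u,v=proj(f,p);print(p,(u-u0+.5)*6.667,(v-v0+.5)*6.667)
s=observe();print(s["tool_pos"],s["joint_positions"],s["opening"])
E
```

```text
[0.5162, 0.2592, 0.1019] 395.02565526285866 361.0767404392976
[0.5155, 0.2595, 0.096] 395.0155963650334 371.5228684283469
[0.5155, 0.2595, 0.134] 408.33489286258305 299.3373154700369
[0.5012, 0.2592, 0.1019] 424.214323787904 340.03861344485347
[0.4862, 0.2592, 0.1019] 452.9794494303869 319.3016302036522
[0.5162, 0.2592, 0.153] 413.2016923692762 262.111740599477
[0.51624685 0.25924093 0.10187659] [-0.21661271  0.43688459 -0.41905109  1.84120722  0.22012557  0.90904096
 -2.25883811] 0.0032587936401924323
```

```bash
python3 - <<'E'
from h import *
f=grab_frame("scene")
for p in ([.5151,.2564,.1865],[.5151,.2564-.033,.1865],[.5151,.2564+.033,.1865],[.5155,.2595,.1865],[.4655,.2564,.1865]):
    u,v=proj(f,p);print(p,(u+.5)/.64,(v+.5)/.64)
for z in (.1865,.2165): print(onz(f,526*.64-.5,294*.64-.5,z))
s=observe();print(s["opening"],s["gripper_force"],s["tool_pos"],s["time_s"])
u0,v0=map(int,proj(f,[.5155,.2595,.13]));u0-=60;v0-=45
for z in(.102,.12,.134):print(z,onz(f,410/6.667+u0-.5,325/6.667+v0-.5,z))
E
```

```text
[0.5151, 0.2564, 0.1865] 522.2930367612843 310.9067191814741
[0.5151, 0.22340000000000002, 0.1865] 505.0197514939089 298.2810302790583
[0.5151, 0.2894, 0.1865] 540.3045789643425 324.0756609800646
[0.5155, 0.2595, 0.1865] 523.7583496414151 312.25342693586026
[0.4655, 0.2564, 0.1865] 545.7991292951318 294.8647264324879
[0.48576142 0.2368374  0.1865    ]
[0.51180087 0.25511807 0.2165    ]
0.0021494593780719516 0.0 [0.51622632 0.25920792 0.10186079] 6.4
0.102 [0.4998668  0.25124424 0.102     ]
0.12 [0.51326845 0.26053825 0.12      ]
0.134 [0.52369195 0.26776692 0.134     ]
```

```bash
python3 - <<'E'
from h import *
S=np.load("scene0.npy",allow_pickle=True).item()
for z in(.189,.209,.219):
  u,v=proj(S,[.27,-.618,z]);print(z,(u+.5)/.64,(v+.5)/.64)
  for s in(-1,1):
    u,v=proj(S,[.27+.4*.047*s,-.618-.917*.047*s,z]);print('   ',(u+.5)/.64,(v+.5)/.64)
f=grab_frame("scene");u0,v0=map(int,proj(f,[.5155,.2595,.13]))
a=S["image"][0:45,165:240];b=f["image"][v0-45:v0+15,u0-20:u0+20]
a=cv2.resize(a,(500,300),interpolation=cv2.INTER_LANCZOS4);b=cv2.resize(f["image"][v0-10:v0+30,u0-20:u0+20],(300,300),interpolation=cv2.INTER_LANCZOS4)
im=cv2.convertScaleAbs(np.hstack([a,b]),alpha=1.8,beta=20);cv2.imwrite("pics/g3.png",im)
E
```

```text
0.189 316.1543778490245 60.269005497522166
    333.14481675668037 63.82918823249022
    299.53520005830006 56.79285898524831
0.209 315.2623367947828 51.958063598978434
    332.4047645231531 55.458176688540206
    298.4981616873262 48.54177382930445
0.219 314.8101846624312 47.744107139210755
    332.0295823229945 51.213056380784174
    297.97260671040425 44.35885114737079
```

View pics/g3.png

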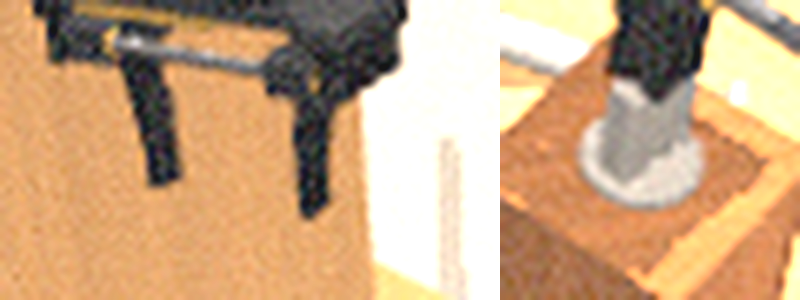

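The start frame settles it. The real fingertips show at (296.5,43) and (331,51), which is about 30 mm above the reported TCP. The fingers therefore closed above the wing at (655,90) in the crop. I'll open, go 28 mm lower and regrasp.

Emit:
{"method": "arm_command", "body": {"deltas": [[0.4,0,0,0.3,0],[0.4,0,0,0,0],[0.4,0,0,0,0],[0.4,0,0,0,0],[0.4,0,0,-0.3,0],[0.4,0,0,-0.3,0],[0.4,0,0,-0.3,0],[0.4,0,0,-0.25,0]]}}

```text
time_s: 7.45
tool_pos: [0.5159, 0.2591, 0.0754]
ee_rot: [3.14, 0.077, -0.001]
force: [-0.8, 0.6, -0.1]
opening: 0.052
gripper_force: 0.0
```

Emit:
{"method": "arm_command", "body": {"deltas": [[1,0,0,0,0],[1,0,0,0,0],[1,0,0,0,0],[1,0,0,0,0],[1,0,0,0,0],[1,0,0,0,0],[1,0,0,0,0],[1,0,0,0,0]]}}

```text
time_s: 8.45
tool_pos: [0.5163, 0.2594, 0.0766]
ee_rot: [-3.141, -0.077, -0.001]
force: [0.1, 0.2, 3.0]
opening: 0.0121
gripper_force: 25.0
```

Gripped: opening 12.1 mm at 25 N. Lifting clear of the hole and carrying to the sleeve.

Emit:
{"method": "arm_command", "body": {"deltas": [[1,0,0,0.4,0],[1,0,0,0.6,0],[1,0,0,0.6,0],[1,0,0,0.6,0],[1,0,0,0.6,0],[1,0,0,0.6,0],[1,0,0,0.6,0],[1,0,0,0,0]], "newtons": 30}}

```text
time_s: 9.45
tool_pos: [0.5172, 0.2599, 0.1982]
ee_rot: [-3.139, -0.077, -0.005]
force: [-0.1, 0.2, -1.1]
opening: 0.0115
gripper_force: 30.0
```

Emit:
{"method": "arm_command", "body": {"deltas": [[1,0.23,-0.98,0,0],[1,0.23,-0.98,0,0],[1,0.23,-0.98,0,0],[1,0.23,-0.98,0,0],[1,0.23,-0.98,0,0],[1,0.23,-0.98,0,0],[1,0.23,-0.98,0,0],[1,0.22,-0.98,0,0]]}}

```text
time_s: 10.45
tool_pos: [0.5707, 0.023, 0.1955]
ee_rot: [3.141, 0.077, -0.003]
force: [-0.5, 0.8, -2.5]
opening: 0.0113
gripper_force: 30.0
```

```bash
python3 - <<'E'
from h import *
f=grab_frame("top");f=grab_frame("scene");s=observe();print(s["tool_pos"],s["force"],s["torque"],s["opening"])
np.save("scene3.npy",f,allow_pickle=True)
t=grab_frame("top");np.save("top3.npy",t,allow_pickle=True)
a=cv2.resize(f["image"][130:220,205:295],(400,400),interpolation=cv2.INTER_CUBIC)
u,v=map(int,proj(t,[.57,.024,.1]))
b=cv2.resize(t["image"][v-45:v+45,u-45:u+45],(400,400),interpolation=cv2.INTER_CUBIC)
cv2.imwrite("pics/a1.png",cv2.convertScaleAbs(np.hstack([a,b]),alpha=1.4,beta=10))
g=lambda p:[(c-o+.5)*400/90 for c,o in zip(proj(f,p),(205,130))]
print("rim",g([.571,.0238,.09]));x,y,z=s["tool_pos"]
for h in(0.0384,.0384-.021,.0384-.108): print(h,g([x,y,z+h]))
E
```

```text
[0.57122441 0.01902737 0.19523539] [-0.48801557 -0.87303834 -1.89658063] [ 0.01245084  0.0340011  -0.00850853] 0.011582085516115151
rim [np.float64(194.00434238622148), np.float64(248.98789553286025)]
0.0384 [np.float64(181.44916437412755), np.float64(50.88773099422914)]
0.017399999999999995 [np.float64(182.59315850800147), np.float64(81.78342850397661)]
-0.0696 [np.float64(186.9851377722595), np.float64(200.32244455217918)]
```

View pics/a1.png

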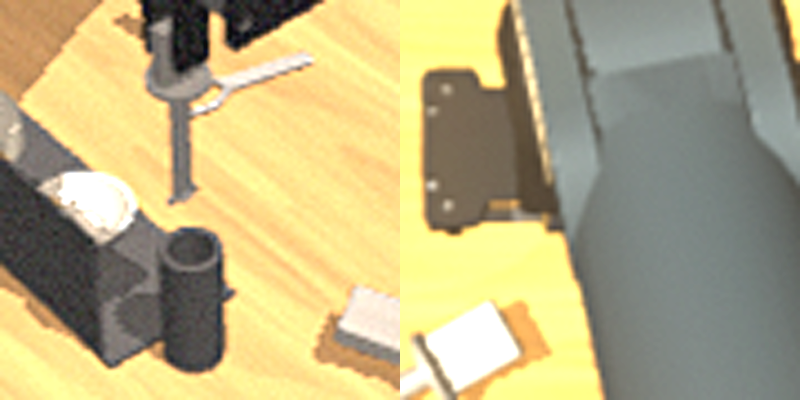

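The screw hangs upright, collar at (179,80), foot at (181,197), above the rim centre at (192,250), so it was still swinging slightly left. Letting it settle, then measuring numerically.

```bash
python3 - <<'E'
from h import *
for _ in range(6): f=grab_frame("scene")
s=observe();print(s["tool_pos"],s["ee_rot"],s["force"])
im=f["image"].astype(int);x,y,z=s["tool_pos"]
rd=lambda p:np.round(proj(f,p),2)
sat=im.max(2)-im.min(2)
print("shank rows: center,width | predicted")
for v in range(152,176,3):
    m=np.nonzero(sat[v,230:262]<45)[0]+230
    zz=z+.0384-.023-(v-152)/24*.08
    print(v,m.min() if len(m) else 0,m.max() if len(m) else 0,m.mean() if len(m) else 0)
print("pred shank",[ (h,rd([x,y,z+.0384-.023+h])) for h in(-.01,-.08)], "foot",rd([x,y,z-.0696]))
mx=im.max(2)
for v in range(182,216,4):
    m=np.nonzero(mx[v,236:262]<100)[0]+236; print("sl",v,m.min(),m.max(),(m.min()+m.max())/2)
print("pred sleeve",rd([.571,.0238,.09]),rd([.571,.0238,.03]))
print(mx[178:200,248])
E
```

```text
[0.57084745 0.02533801 0.19630411] [-3.14024130e+00 -7.98281517e-02  3.19956006e-04] [ 0.43056688 -0.26226941 -1.21869096]
shank rows: center,width | predicted
152 242 254 248.0
155 245 250 247.5
158 246 249 247.5
161 246 249 247.5
164 246 249 247.5
167 246 249 247.5
170 230 249 244.0
173 230 251 241.22222222222223
pred shank [(-0.01, array([247.46, 152.62])), (-0.08, array([248.17, 174.02]))] foot [248.22 175.47]
sl 182 236 252 244.0
sl 186 236 254 245.0
sl 190 236 254 245.0
sl 194 236 255 245.5
sl 198 236 254 245.0
sl 202 236 254 245.0
sl 206 236 255 245.5
sl 210 242 254 248.0Traceback (most recent call last):
  File "<stdin>", line 15, in <module>
    return umr_minimum(a, axis, None, out, keepdims, initial, where)
ValueError: zero-size array to reduction operation minimum which has no identity
```

Emit:
{"method": "arm_command", "body": {"deltas": [[1,0,-0.03,-0.3,0.4],[1,0,0,-0.3,0.4],[1,0,0,-0.3,0],[1,0,0,-0.2,0],[1,0,0,-0.2,0],[1,0,0,-0.2,0],[1,0,0,-0.2,0],[1,0,0,0,0]]}}

```text
time_s: 11.9
tool_pos: [0.5707, 0.0231, 0.1448]
ee_rot: [3.131, 0.252, -0.002]
force: [0.1, 0.0, -2.5]
opening: 0.0117
gripper_force: 30.0
```

Emit:
{"method": "arm_command", "body": {"deltas": [[1,0,0,-0.3,0],[1,0,0,-0.3,0],[1,0,0,-0.3,0],[1,0,0,-0.3,0],[1,0,0,-0.2,0],[1,0,0,-0.2,0],[1,0,0,-0.1,0],[1,0,0,0,0]]}}

```text
time_s: 12.9
tool_pos: [0.5711, 0.0231, 0.0943]
ee_rot: [3.131, 0.252, -0.0]
force: [0.1, 0.1, -1.7]
opening: 0.0117
gripper_force: 30.0
```

Emit:
{"method": "arm_command", "body": {"deltas": [[1,0,0,-0.05,0],[1,0,0,-0.05,0],[1,0,0,-0.05,0],[1,0,0,-0.05,0],[1,0,0,-0.03,0],[1,0,0,-0.02,0],[1,0,0,0,0],[1,0,0,0,0]]}}

```text
time_s: 13.9
tool_pos: [0.5715, 0.0232, 0.0875]
ee_rot: [3.131, 0.252, 0.001]
force: [-1.1, -0.8, 6.0]
opening: 0.0121
gripper_force: 30.0
```

Emit:
{"method": "arm_command", "body": {"deltas": [[1,0,0,0,0.18],[1,0,0,0,0.18],[1,0,0,0,0.18],[1,0,0,0,0.18],[1,0,0,0,0.18],[1,0,0,0,0.18],[1,0,0,0,0.18],[1,0,0,0,0.18]], "newtons": 12}}

```text
time_s: 14.9
tool_pos: [0.572, 0.0234, 0.0875]
ee_rot: [3.09, 0.566, 0.003]
force: [-1.0, 1.1, 5.9]
opening: 0.0122
gripper_force: 12.0
```

Emit:
{"method": "arm_command", "body": {"deltas": [[1,0,0,0,0.18],[1,0,0,0,0.18],[1,0,0,0,0.18],[1,0,0,0,0.18],[1,0,0,0,0.18],[1,0,0,0,0.18],[1,0,0,0,0.18],[1,0,0,0,0.18]]}}

```text
time_s: 15.9
tool_pos: [0.5721, 0.0234, 0.0875]
ee_rot: [3.017, 0.874, 0.004]
force: [0.1, 0.5, 5.0]
opening: 0.012
gripper_force: 12.0
```

Emit:
{"method": "arm_command", "body": {"deltas": [[1,0,0,0,0.18],[1,0,0,0,0.18],[1,0,0,0,0.18],[1,0,0,0,0.18],[1,0,0,0,0.18],[1,0,0,0,0.18],[1,0,0,0,0.18],[1,0,0,0,0.18]]}}

```text
time_s: 16.9
tool_pos: [0.5721, 0.0234, 0.0875]
ee_rot: [2.914, 1.172, 0.004]
force: [-0.5, 0.3, 5.3]
opening: 0.0115
gripper_force: 12.0
```

Emit:
{"method": "arm_command", "body": {"deltas": [[1,0,0,0,0.18],[1,0,0,0,0.18],[1,0,0,0,0.18],[1,0,0,0,0.18],[1,0,0,0,0.18],[1,0,0,0,0.18],[1,0,0,0,0.18],[1,0,0,0,0.18]]}}

```text
time_s: 17.9
tool_pos: [0.5721, 0.0234, 0.0875]
ee_rot: [2.782, 1.459, 0.003]
force: [0.2, -0.6, 5.0]
opening: 0.0116
gripper_force: 12.0
```

Emit:
{"method": "arm_command", "body": {"deltas": [[1,0,0,0,0.18],[1,0,0,0,0.18],[1,0,0,0,0.18],[1,0,0,0,0.18],[1,0,0,0,0.18],[1,0,0,0,0.18],[1,0,0,0,0.18],[1,0,0,0,0.18]]}}

```text
time_s: 18.9
tool_pos: [0.572, 0.0235, 0.0874]
ee_rot: [2.621, 1.731, 0.003]
force: [-1.0, -0.2, 4.8]
opening: 0.0121
gripper_force: 12.0
```

Emit:
{"method": "arm_command", "body": {"deltas": [[1,0,0,0,0.18],[1,0,0,0,0.18],[1,0,0,0,0.18],[1,0,0,0,0.18],[1,0,0,0,0.18],[1,0,0,0,0.18],[1,0,0,0,0.18],[1,0,0,0,0.18]]}}

```text
time_s: 19.9
tool_pos: [0.572, 0.0234, 0.0874]
ee_rot: [2.434, 1.985, 0.003]
force: [-0.3, -0.8, 5.9]
opening: 0.0118
gripper_force: 12.0
```

Emit:
{"method": "arm_command", "body": {"deltas": [[1,0,0,0,0.18],[1,0,0,0,0.18],[1,0,0,0,0.18],[1,0,0,0,0.18],[1,0,0,0,0.18],[1,0,0,0,0.18],[1,0,0,0,0.18],[1,0,0,0,0.18]]}}

```text
time_s: 20.9
tool_pos: [0.5719, 0.0234, 0.0874]
ee_rot: [2.223, 2.219, 0.003]
force: [-0.2, -0.1, 5.4]
opening: 0.0119
gripper_force: 12.0
```

Emit:
{"method": "arm_command", "body": {"deltas": [[1,0,0,0,0.18],[1,0,0,0,0.18],[1,0,0,0,0.18],[1,0,0,0,0.18],[1,0,0,0,0.18],[1,0,0,0,0.18],[1,0,0,0,0.18],[1,0,0,0,0.18]]}}

```text
time_s: 21.9
tool_pos: [0.5718, 0.0233, 0.0872]
ee_rot: [1.988, 2.431, 0.002]
force: [-0.2, -0.3, 5.7]
opening: 0.0123
gripper_force: 12.0
```

Emit:
{"method": "arm_command", "body": {"deltas": [[1,0,0,0,0.18],[1,0,0,0,0.18],[1,0,0,0,0.18],[1,0,0,0,0.18],[1,0,0,0,0.18],[1,0,0,0,0.18],[1,0,0,0,0.18],[1,0,0,0,0.18]]}}

```text
time_s: 22.9
tool_pos: [0.5706, 0.023, 0.0866]
ee_rot: [-1.734, -2.619, 0.001]
force: [-0.2, 0.1, 2.4]
opening: 0.0117
gripper_force: 12.0
```

The force eased and z fell, so I feel for the drop with a gentle lowering.

Emit:
{"method": "arm_command", "body": {"deltas": [[1,0,0,0,0.1],[1,0,0,0,0.1],[1,0,0,-0.03,0],[1,0,0,-0.03,0],[1,0,0,0,0],[1,0,0,0,0],[1,0,0,0,0],[1,0,0,0,0]]}}

```text
time_s: 23.9
tool_pos: [0.571, 0.0231, 0.0851]
ee_rot: [-1.7, -2.642, 0.0]
force: [-0.1, -0.3, -2.0]
opening: 0.0119
gripper_force: 12.0
```

Emit:
{"method": "arm_command", "body": {"deltas": [[1,0,0,-0.04,0],[1,0,0,-0.04,0],[1,0,0,-0.04,0],[1,0,0,-0.02,0],[1,0,0,-0.02,0],[1,0,0,-0.01,0],[1,0,0,0,0],[1,0,0,0,0]]}}

```text
time_s: 24.9
tool_pos: [0.5712, 0.0231, 0.0802]
ee_rot: [1.7, 2.642, 0.0]
force: [-2.2, -1.3, 2.3]
opening: 0.0121
gripper_force: 12.0
```

Pins have dropped in: z is 7.3 mm below riding height, with light contact. Now screwing clockwise, following the pitch (0.0855 mm per degree).

Emit:
{"method": "arm_command", "body": {"deltas": [[1,0,0,0,-0.4],[1,0,0,0,-0.4],[1,0,0,-0.009,-0.4],[1,0,0,-0.009,-0.4],[1,0,0,-0.009,-0.4],[1,0,0,-0.009,-0.4],[1,0,0,-0.009,-0.4],[1,0,0,-0.009,-0.4]], "newtons": 15}}

```text
time_s: 25.9
tool_pos: [0.5727, 0.0236, 0.079]
ee_rot: [2.243, 2.197, 0.005]
force: [1.5, 0.9, 1.7]
opening: 0.0119
gripper_force: 15.0
```

Emit:
{"method": "arm_command", "body": {"deltas": [[1,0,0,-0.009,-0.4],[1,0,0,-0.009,-0.4],[1,0,0,-0.009,-0.4],[1,0,0,-0.009,-0.4],[1,0,0,-0.009,-0.4],[1,0,0,-0.009,-0.4],[1,0,0,-0.009,-0.4],[1,0,0,-0.009,-0.4]]}}

```text
time_s: 26.9
tool_pos: [0.5718, 0.0234, 0.0763]
ee_rot: [2.676, 1.646, 0.003]
force: [0.8, 0.5, 1.1]
opening: 0.0119
gripper_force: 15.0
```

Emit:
{"method": "arm_command", "body": {"deltas": [[1,0,0,-0.009,-0.4],[1,0,0,-0.009,-0.4],[1,0,0,-0.009,-0.4],[1,0,0,-0.009,-0.4],[1,0,0,-0.009,-0.4],[1,0,0,-0.009,-0.3],[1,0,0,0,0],[1,0,0,0,0]]}}

```text
time_s: 27.9
tool_pos: [0.5714, 0.0233, 0.0746]
ee_rot: [-2.903, -1.2, -0.001]
force: [0.2, 0.3, -0.1]
opening: 0.012
gripper_force: 15.0
```

Emit:
{"method": "arm_command", "body": {"deltas": [[1,0,0,-0.006,-0.25],[1,0,0,-0.006,-0.25],[1,0,0,-0.006,-0.25],[1,0,0,-0.006,-0.25],[1,0,0,0,0],[1,0,0,0,0],[1,0,0,0,0],[1,0,0,0,0]]}}

```text
time_s: 28.9
tool_pos: [0.5714, 0.0234, 0.0746]
ee_rot: [2.981, 0.992, 0.001]
force: [-1.9, -0.7, 5.6]
opening: 0.0118
gripper_force: 15.0
```

```bash
python3 -c "
from h import *
s=observe();print(s['tool_pos'],s['force'],s['torque'])"
```

```text
[0.57144467 0.02339132 0.0745618 ] [-1.91360762 -0.71264371  5.63367763] [ 0.20941263  0.24624977 -0.07706217]
```

Emit:
{"method": "arm_command", "body": {"deltas": [[1,0,0,0,-0.25],[1,0,0,0,-0.25],[1,0,0,0,-0.25],[1,0,0,0,0],[1,0,0,0,0],[1,0,0,0,0],[1,0,0,0,0],[1,0,0,0,0]]}}

```text
time_s: 29.9
tool_pos: [0.5717, 0.0233, 0.0746]
ee_rot: [3.029, 0.834, 0.002]
force: [-0.8, 0.2, 5.3]
opening: 0.0116
gripper_force: 15.0
```

Turning further leaves z unchanged, so the collar is seated on the rim. Releasing with a moderate opening and rising.

Emit:
{"method": "arm_command", "body": {"deltas": [[0.6,0,0,0,0],[0.6,0,0,0,0],[0.6,0,0,0,0],[0.6,0,0,0,0],[0.6,0,0,0.2,0],[0.6,0,0,0.4,0],[0.6,0,0,0.8,0],[0.6,0,0,0.8,0]]}}

```text
time_s: 30.9
tool_pos: [0.5714, 0.0232, 0.1414]
ee_rot: [3.028, 0.836, 0.001]
force: [0.2, 0.2, 0.1]
opening: 0.0348
gripper_force: 0.0
```

Emit:
{"method": "arm_command", "body": {"deltas": [[0.6,0,0,0.8,0],[0.6,0,0,0.8,0],[0.6,0,0,0.8,0],[0.6,-0.5,0,0.5,0],[0.6,-0.5,0,0,0],[0.6,-0.5,0,0,0],[0.6,0,0,0,0],[0.6,0,0,0,0]]}}

```text
time_s: 31.9
tool_pos: [0.5262, 0.023, 0.2266]
ee_rot: [-3.028, -0.836, 0.0]
force: [-0.4, 0.6, -0.5]
opening: 0.0347
gripper_force: 0.0
```

```bash
python3 - <<'E'
from h import *
f=grab_frame("scene");s=observe();print(s["tool_pos"],s["force"],s["opening"])
cv2.imwrite("pics/e1.png",cv2.convertScaleAbs(cv2.resize(f["image"][130:250,190:350],(800,600),interpolation=cv2.INTER_CUBIC),alpha=1.4,beta=10))
E
```

```text
[0.52636365 0.02302487 0.22655886] [-0.22697451  0.2800538   0.48440631] 0.03458703454595961
```

View pics/e1.png

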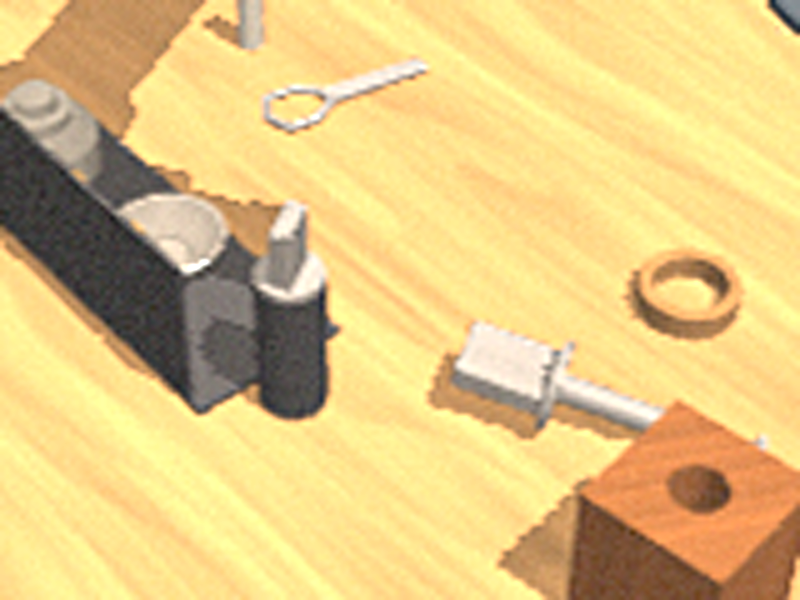

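The screw stands upright in the sleeve with its collar (290,275) flush on the rim. The gripper is clear and the bystanders have not moved. Handing in.

```bash
python3 -c "
from plant import *
print(finish_job())"
```

```text
the job is handed in; nothing more can be done
None
```

The middle-sized thumbscrew is screwed home in the rack's sleeve, its collar flush on the rim, and released; I handed the job in at about 32 s, with no verdict returned. The two loose spare screws toppled early on, cause unclear, and still lie on the table, and no bystander appeared to move.

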